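# Turn a mould half in the sprung holding bar and cam-lock its sliding leg at the mark

### The arm

A 7-joint arm with a two-finger parallel gripper is mounted at the origin on the work surface; the furniture and walls round the work are solid. World frame = base frame: x ahead of the robot, y to its left, z up, the work surface at z = 0. Lengths are in m, angles in rad, forces in N, time in s.
With the tool pointing down it reaches from about 0.4 to 0.85 m from the base axis. Payload 6.9 kg.
Tool frame: the origin (TCP) lies at the very end of the fingers, on their centre line; the grasp point (between the pads) lies 19 mm behind it; z points along the fingers, y is the line along which they close (so a half turn about z gives the same grasp; the last joint's range is limited). The gripper opens to 85 mm and grips with 20 to 120 N. Pads are 22 mm wide; open, the fingers measure 114 mm over their backs; the gripper's body (76 mm by 85 mm) begins 54 mm behind the grasp point. The pads swing forward as they close: fully open they stand 13 mm farther back than shut.
Start: joints at [1.292, 0.507, -0.238, 1.5, 0.126, 1.149, -0.155], TCP at [0.235, -0.579, 0.231] pointing down, gripper open.
Joint ranges: [-3.08, 3.08], [-0.24, 2.05], [-1.43, 1.35], [0, 2.5], [-1.52, 4.66], [0.17, 1.96], [-2.89, 2.89]. Speed limits (rad/s): [2.39, 2.39, 3.14, 3.14, 3.14, 3.14, 3.14].

### API

Orientations are given as a unit quaternion [x, y, z, w].
In Python, from plant import bot gives the robot as it stands.
- The arm moves only by the tool run_rows, called after "Request:" in YAML: its name, and indented under it one key for each argument. Schema: {"type":"object","properties":{"deltas":{"type":"array","items":{"type":"array","items":{"type":"array","items":{"type":"number"},"minItems":7,"maxItems":7},"minItems":1,"maxItems":10},"minItems":1,"maxItems":1},"only":{"type":"string"},"quiet":{"type":"boolean"},"lines":{"type":"string"}},"required":["deltas"],"additionalProperties":false}. deltas is a list that holds a single list of rows (three levels of brackets), with 1 to 10 rows, each of 7 numbers: a rotation vector rx, ry, rz in rad, then dx, dy, dz in units of 5 mm, then the opening from 0.0 (shut) to 1.0 (fully open); each row is the pose to reach, as a shift and turn from the pose commanded when the call began, along the tool's axes at that moment; what a row does not reach only later rows make up. A row lasts 1/10 s, in which the tool goes at most 0.05 m and 0.15 rad, less where a joint would pass 70% of its speed; a pose out of reach is approached as far as the arm can. The fingers move at their own pace and stop on an object; the grip force is fixed at half the most. Time passes only in rows, so rows that do not move let the fingers close. The tool returns the time, the measured TCP pose, the force, the opening and the grip force at its end. only (a regular expression) keeps the lines of the reply that match it, lines (a string "A,B") keeps lines A to B, and quiet returns only ok. Input that does not fit is refused with a message, and nothing moves.
- bot.observe(): the state, without advancing time (a new reading comes with each control period).
- bot.capture(name): name is "scene" or "side" or "wrist"; returns a dict with "image" (384x512x3 uint8, blue, green, red), "fx", "fy", "cx", "cy" (pixels), "rvec" (rotation vector, rad) and "tvec" (3), from world to camera coordinates, as OpenCV has them. Camera axes: x right, y down, z forward; pixel columns grow to the right and rows downward; lengths in m; the calibration is good to about 2 mm. A picture is of the moment at which its call begins. There is no depth.
- bot.close_job(): hands the job in; it is judged then, once.
The state is a dict: "time": time; "q": joint angles; "joint_velocities": joint speeds; "effort": joint torques, N m; "position": TCP position; "ee_rot": TCP orientation; "ft_force": force on the tool from outside, world axes, zero at the start; "moment": the same for the moment, N m; "width": opening from 0.0 (shut) to 1.0 (fully open); "grip_force": force on a finger pad.
Only numpy, scipy, OpenCV 4.12 (cv2) and the standard library are available. Lean on these libraries where they do the work, as an engineer would, in place of code of your own. Each camera call takes 0.05 s, during which the arm holds its last target. There are 200 camera calls.

### The job

Turn the plaster mould half in the holding bar end for end, so that its seam face with the round hollows looks to the front of the bar (the side with the scale), and let it stand on the rail between the two legs, square to the rail and in line with the legs' pads. Then push the sprung leg in until its pointer stands at the length mark by the brass tag and, while you hold it there, squeeze the cam lever fully shut against the grip bar. Never squeeze the lever shut while the leg is well short of the mark, nor push the leg well past it, and leave the things round about alone; finish still holding leg and lever squeezed together in the fingers.

Things in the scene. Friction and masses are not known exactly. Their poses are not given: they have to be found in the camera images.
- rest: Holding bar, fixed to the bench. Origin on the table under the rail's axis; x to its back (front with the scale is -x), y along the rail from fixed to sliding leg. Bed plate x -52..44, y -77..129, 8 mm high; steel rail 36 mm wide, top at z 22. Fixed leg at the -y end, 50 mm wide, top z 72. The mould half belongs on the rail between the legs' pads, its long side along y
- mark (a point): The length mark: the one long, thick line on the front ledge of the bed plate, beside a small brass tag; at (-46, 37, 8) mm in the frame of rest
- pointer (a point): Tip of the sliding leg's pointer over the scale (x -42, z 10 mm in rest's frame), in the plane of the post's inner face. The leg is at the length mark when mark and pointer have the same y in rest's frame; it starts 40 mm out
- leg (a joint): Travel in m of the sliding leg towards the fixed leg (-y of rest). 0: fully out, where a hidden spring returns it whenever it is let go; 0.040: at the length mark; 0.048: end stop. Pushing it takes 4 to 5 N, and up to 4 N more once its pad meets the mould. Post 50 mm wide, 16 mm thick, top z 72; at leg 0 its inner face is at y = 77 mm of rest
- grip (a point): Where fingers take grip bar and lever from above, closing along x of rest; moves with the leg: (-1, 75, 51) mm from rail axis and post's inner face. Shut, bar (x 0..12 of rest) and blade are together 26 mm thick, centred here, z 40..62. Nothing but the rail (z 22) lies below
- lever (a joint): Cam lever, rad: 0 wide open, 0.42 shut (stop). Swings level about an upright pin on the leg's front side, stays where left. From about 0.22 its cam bites on the rail's side and drags the leg outwards with up to about 15 N while closing, so the leg must be held (a stiff hold gives way 1 to 2 mm). Closing takes 4 N at the blade, 10 to 15 N at the end. Shut, it locks the leg
- lever_pin (a point): The lever's upright pin, at x -32 mm of rest, 24 mm outwards (+y) of the post's inner face; this point is at height 51 mm
- blade (a point): Middle of the lever's dark steel blade (9 mm thick, 72 mm long, z 40..62) where a finger presses it, 56 mm from the pin. Open, it is about 23 mm farther to the front (-x of rest) than shut; open blade and grip bar together span about 55 mm over the width of a finger
- mould: Plaster mould half, block 48 (x) x 76 (y) x 46 (z) mm, 0.2 kg; origin at the centre of its underside. Its seam face (-x side of its own frame) has two round hollows 20 mm across and two small key sockets; the other faces are plain. It starts on the rail with the seam face to the back, and is gripped from above across its 48 mm
- seam_face (a point): Centre of the mould half's seam face, 24 mm from its axis, 23 mm above its underside
- pad: Sprung round cork pad on the sliding leg, 24 mm across; origin at the centre of the face that meets the mould, z 47 mm of rest, 12 mm before the post. At the mark the mould pushes it in about 4 mm, and it shoves the mould along the rail against the fixed pad
- mate: The other plaster mould half (bystander), 46x76x34 mm, lying with its seam face up; leave alone
- spatula: Palette knife with wooden grip, 255 mm, lying on the table (bystander)
- brush_c: Paint brush, 191 mm, lying on the table (bystander)
- glue_cup: Shallow white glue cup, 74 mm across, 17 mm high (bystander)
- finger_stop (a point): Lug on the back (+x) side of the grip bar, 18 mm proud (x 12..30 of rest), z 40..62; this point is on its outer (+y) face, 13 mm from the grip in -y. A finger behind the bar, in the 43 mm bay between this lug and the bar's flared end, pushes the leg inwards by pressing its side on the lug
- fixed_pad (a point): Centre of the face of the fixed leg's cork pad (44 mm wide, 40 high), at (0, -45, 45) mm of rest

How it is judged:
On the way, in this order (a step that is already met when the one before it is completed fails the run):
1. the mould half stands on the rail again between the legs, seam face to the front, and is let go (x of seam_face in the frame of rest below -0.014 m and z of mould in the frame of rest between 0.019 and 0.026 m and angle between mould's own z axis and vertical below 0.09 rad and y of mould in the frame of rest between -0.012 and 0.031 m and angle between the y axis of mould and the y axis of rest, either way round below 0.2 rad and contact force between the fingers and mould below 0.1 N), for 0.3 s.
2. the fingers hold the sliding leg with its pointer within 4 mm of the length mark, the lever still open (value of joint leg between 0.036 and 0.044 m and value of joint lever below 0.3 rad and contact force between the fingers and leg above 2 N), for 0.2 s.
3. the lever is squeezed shut with the leg still at the mark (value of joint leg between 0.036 and 0.044 m and value of joint lever above 0.385 rad), for 0.2 s.
At the end, for the whole second after the job is handed in: Leg within 4 mm of the mark, lever shut (over 0.385 rad), fingers squeezing leg and lever (over 3 N). Mould half on the rail, seam face to the front, within 12 mm of the rail axis and 7 degrees of square, against the fixed pad (4 mm) and pressed by the sprung pad (1.5 N), not touched by the fingers (all of step 3 and contact force between the fingers and lever above 3 N and contact force between the fingers and leg above 6 N and x of seam_face in the frame of rest below -0.014 m and z of mould in the frame of rest between 0.019 and 0.026 m and angle between mould's own z axis and vertical below 0.09 rad and x of mould in the frame of rest between -0.012 and 0.012 m and y of mould in the frame of rest between -0.011 and -0.003 m and angle between the y axis of mould and the y axis of rest, either way round below 0.12 rad and contact force between pad and mould above 1.5 N and contact force between the fingers and mould below 0.1 N and linear speed of mould below 0.02 m/s); the arm keeps its last pose, push and grip.
It fails at once if the lever is squeezed past 0.3 rad while the leg is more than 6 mm short of the mark (value of joint lever above 0.3 rad and value of joint leg below 0.034 m).
It fails at once if the leg is pushed more than 6 mm past the mark (value of joint leg above 0.046 m).
It fails at once if a thing lying round about (other mould half, palette knife, brush, glue cup) is moved more than 20 mm (distance of any of mate, spatula, brush_c, glue_cup from where it was at the start of the episode above 0.02 m).
It also fails if it takes over 51 s, if anything falls off the work surface, if the arm or the gripper's body presses on something with over 40 N, if the wrist force passes 120 N, or if a joint passes its speed limit or range.

## Working session

There is one attempt and no reset: what is moved stays moved. The work goes in short steps, Python scripts to look and compute and a tool call to move; the robot and the scene stay as the last step left them, time stands still between calls to the robot, and variables do not carry over. Pictures are saved under pics/ and viewed, at most 12 in all, crops included, and the job is handed in when it is done.

```bash
ls; mkdir -p pics
```

Run:
```python
from plant import bot
import cv2,numpy as np
ims=[]
for n in("scene","side"):
    c=bot.capture(n); cv2.imwrite(f"pics/{n}0.png",c["image"]); ims.append(c["image"])
    R=cv2.Rodrigues(np.array(c["rvec"]))[0]; print(n,-R.T@np.array(c["tvec"]).ravel(),R[2],c["fx"],c["cx"],c["cy"])
o=bot.observe();print({k:np.round(o[k],3) for k in o})
```

```text
pics
plant.py
scene [0.01509143 0.55833983 0.94184661] [ 0.40892968 -0.50113663 -0.76265234] 371.72387562207456 258.35763260229254 189.5767896399301
side [ 0.45137823 -1.12175296  0.7536164 ] [ 0.03033264  0.84872696 -0.52796068] 456.37982928225017 250.55254021494665 188.37158113408114
{'time': np.float64(0.1), 'q': array([ 1.292,  0.508, -0.238,  1.501,  0.126,  1.149, -0.155]), 'joint_velocities': array([ 0.001, -0.002, -0.   , -0.004,  0.001,  0.   , -0.003]), 'effort': array([-5.0000e-03, -6.2184e+01, -2.1950e+00, -2.5021e+01,  1.2000e-02,
        8.0000e-03,  0.0000e+00]), 'position': array([ 0.234, -0.579,  0.231]), 'ee_rot': array([ 0.982,  0.191, -0.   , -0.001]), 'ft_force': array([-0.324, -1.177, -0.172]), 'moment': array([0.01 , 0.029, 0.035]), 'grip_force': np.float64(0.0), 'width': np.float64(0.999)}
```
View pics/scene0.png

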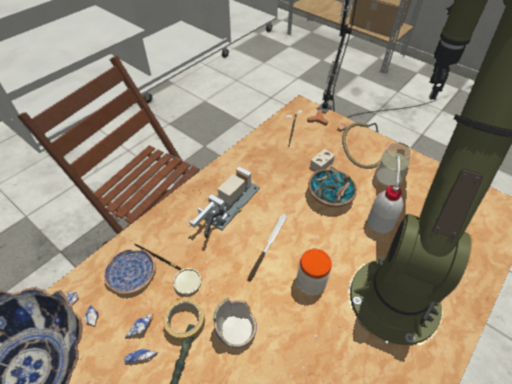

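View pics/side0.png

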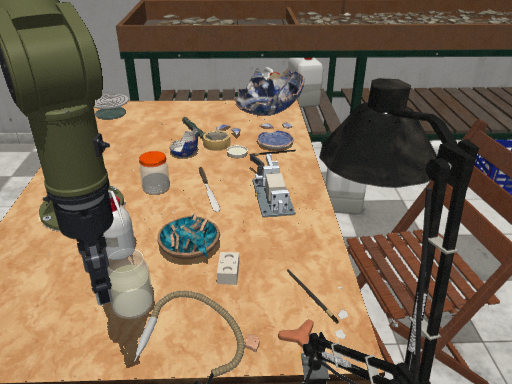

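The scene view shows the bar at about (228,203), with its fixed leg at (243,178) and the sliding leg and lever at (205,215). In the side view it is at (272,187). I'll enlarge both areas.

Create h.py:
```python
from plant import bot
import cv2,numpy as np
def cam(n):
    c=bot.capture(n); c["R"]=cv2.Rodrigues(np.array(c["rvec"],float))[0]; c["t"]=np.array(c["tvec"],float).ravel()
    c["K"]=np.array([[c["fx"],0,c["cx"]],[0,c["fy"],c["cy"]],[0,0,1]]); return c
def ray(c,u,v):
    return -c["R"].T@c["t"], c["R"].T@np.linalg.inv(c["K"])@[u,v,1]
def plane(c,u,v,z):
    o,d=ray(c,u,v); return o+d*(z-o[2])/d[2]
def proj(c,P):
    return cv2.projectPoints(np.array(P,float).reshape(-1,3),np.array(c["rvec"],float),np.array(c["tvec"],float),c["K"],None)[0][:,0]
def tri(c1,p1,c2,p2):
    P=cv2.triangulatePoints(c1["K"]@np.c_[c1["R"],c1["t"]],c2["K"]@np.c_[c2["R"],c2["t"]],np.array(p1,float),np.array(p2,float))
    return (P[:3]/P[3]).ravel()
```

Run:
```python
from h import *
a=cam("scene");b=cam("side")
A=cv2.resize(a["image"][160:255,180:275],None,fx=4.2,fy=4.2,interpolation=cv2.INTER_CUBIC)
B=cv2.resize(b["image"][140:235,235:330],None,fx=4.2,fy=4.2,interpolation=cv2.INTER_CUBIC)
cv2.imwrite("pics/z1.png",np.hstack([A,B]))
print(plane(a,225,208,0.02),plane(b,275,213,0.008))
```

```text
[0.54024918 0.07775704 0.02      ] [ 0.55936779 -0.05786298  0.008     ]
```

View pics/z1.png

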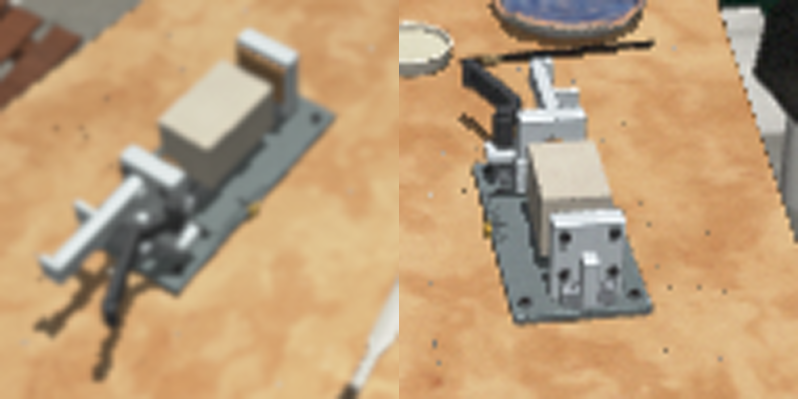

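Run:
```python
from h import *
from scipy.spatial.transform import Rotation as Rn
a=cam("scene");b=cam("side");w=cam("wrist")
P={}
f=lambda u,v:(180+u/4.2,160+v/4.2)
g=lambda u,v:(235+(u-399)/4.2,140+v/4.2)
print("FF scene",plane(a,*f(336,112),.008),"side",plane(b,*g(517,321),.008))
print("FS scene",plane(a,*f(178,293),.008)); print("FB side",plane(b,*g(651,309),.008))
print("brass",plane(a,*f(254,210),.01),plane(b,*g(487,229),.01))
o=bot.observe();R=Rn.from_quat(o["ee_rot"]).as_matrix();print(R)
print("wristcam pos in tool",R.T@(-w["R"].T@w["t"]-o["position"]),"rot",(w["R"]@R).round(3),w["fx"],w["cx"],w["cy"])
```

```text
FF scene [ 0.5197853  -0.06852497  0.008     ] side [ 0.52451048 -0.073705    0.008     ]
FS scene [0.4965009  0.13680968 0.008     ]
FB side [ 0.61601552 -0.0623111   0.008     ]
brass [0.50355659 0.04688156 0.01      ] [0.50922697 0.03801616 0.01      ]
[[ 9.26874894e-01  3.75370361e-01 -1.52359662e-04]
 [ 3.75370392e-01 -9.26874816e-01  3.81182853e-04]
 [ 1.86641088e-06 -4.10500122e-04 -9.99999916e-01]]
wristcam pos in tool [ 7.22724774e-02 -6.40955745e-05 -1.42669489e-01] rot [[ 0.     1.     0.   ]
 [-0.957  0.    -0.289]
 [-0.289 -0.     0.957]] 307.03673336076173 255.99088438871652 186.69594812812048
```

Units first: shifts go in units of 5 mm. So 0.05 m is 10, 0.53 m is 106.

Request:
run_rows:
  deltas:
    - [[0,0,-0.4,10,-8,-16,1],[0,0,-1.3,106,-86,-16,1],[0,0,-1.3,106,-86,-16,1],[0,0,-1.3,106,-86,-16,1],[0,0,-1.3,106,-86,-16,1],[0,0,-1.3,106,-86,-16,1],[0,0,-1.3,106,-86,-16,1],[0,0,-1.3,106,-86,-16,1],[0,0,-1.3,106,-86,-16,1],[0,0,-1.3,106,-86,-16,1]]

```text
time: 1.35
position: [0.4673, -0.1572, 0.299]
ee_rot: [0.665, 0.747, -0.0, 0.0]
ft_force: [1.9, -0.9, 0.1]
width: 1.002
grip_force: 0.0Traceback (most recent call last):
```

Create st.py:
```python
from h import *
from scipy.spatial.transform import Rotation as Rn
import sys
o=bot.observe();R=Rn.from_quat(o["ee_rot"]).as_matrix()
print("t",o["time"].round(2),"p",np.round(o["position"],4),"q",np.round(o["q"],3),"xaz",np.arctan2(R[1,0],R[0,0]).round(4),"tz",R[:,2].round(3),"w",round(float(o["width"]),3),"F",np.round(o["ft_force"],1),"g",round(float(o["grip_force"]),1))
if len(sys.argv)>3:
    d=np.array(list(map(float,sys.argv[1:4])))-o["position"]; print("delta tool",(R.T@d).round(4))
    if len(sys.argv)>4: print("turn tool z",-(float(sys.argv[4])-np.arctan2(R[1,0],R[0,0])))
```

```bash
python3 st.py 0.565 0.02 0.29 1.69
```

```text
  File "st.py", line 5, in <module>
    print("t",o["time"].round(2),"p",np.round(o["position"],4),"q",np.round(o["q"],3),"xaz",np.arctan2(R[1,0],R[0,0]).round(4),"tz",R[:,2].round(3),"w",round(float(o["width"]),3),"F",np.round(o["ft_force"],1),"g",round(float(o["grip_force"]),1))
              ^^^^^^^^^^^^^^^
AttributeError: 'float' object has no attribute 'round'
```

```bash
sed -i 's/o\["time"\].round(2)/round(float(o["time"]),2)/' st.py; python3 st.py 0.565 0.02 0.29 1.69
```

```text
t 1.35 p [ 0.4673 -0.1572  0.299 ] q [ 0.798  0.293 -0.704  1.715  0.202  1.207  0.16 ] xaz 1.6876 tz [ 0.001 -0.001 -1.   ] w 1.002 F [ 1.9 -0.9  0.1] g 0.0
delta tool [0.1646 0.1177 0.0089]
turn tool z -0.0023620701114168696
```

Converted, 0.165 m is 33, 0.14 m is 28.

Request:
run_rows:
  deltas:
    - [[0,0,0,10,7,0,1],[0,0,0,18,14,0,1],[0,0,0,28,20,2,1],[0,0,0,33,23.6,2,1],[0,0,0,33,23.6,2,1],[0,0,0,33,23.6,2,1]]

```text
time: 1.95
position: [0.5653, 0.0205, 0.2882]
ee_rot: [0.664, 0.748, 0.0, -0.0]
ft_force: [-0.4, -0.2, -0.7]
width: 1.0
grip_force: 0.0
```

```bash
python3 st.py
```

Run:
```python
from h import *
w=cam("wrist");np.savez("w1.npz",**{k:w[k] for k in("image","K","R","t","rvec","tvec")})
cv2.imwrite("pics/w1.png",cv2.resize(w["image"],(800,600),interpolation=cv2.INTER_CUBIC))
```

```text
t 1.95 p [0.5653 0.0205 0.2882] q [ 0.389  0.433 -0.723  1.559  0.295  1.263 -0.261] xaz 1.6887 tz [-0.001  0.001 -1.   ] w 1.0 F [-0.4 -0.2 -0.7] g 0.0
```

View pics/w1.png

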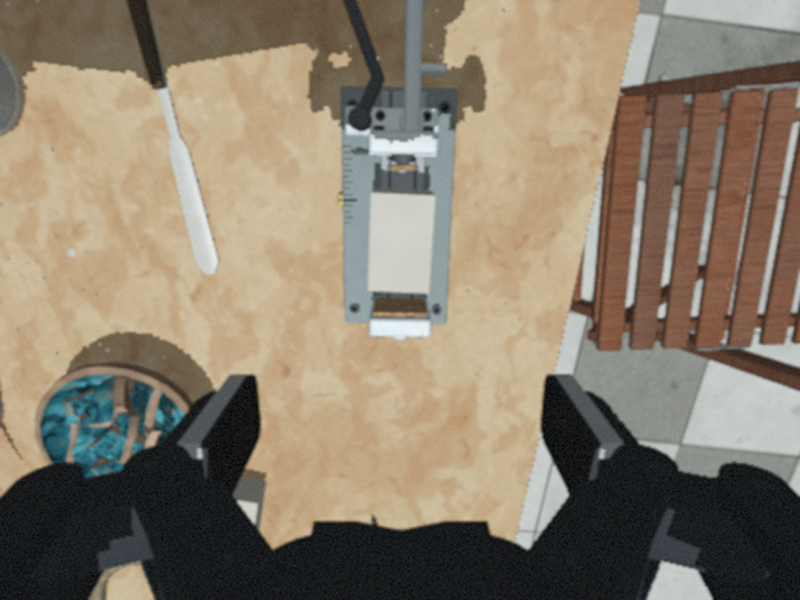

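The wrist view (800 px scale) shows the plate corners at (343,88), (456,88), (446,323) and (344,323). The mould top spans (370,192) to (432,293), the mark and brass tag are at (342,199), and the fixed leg is at the bottom.

Run:
```python
from h import *
d=np.load("w1.npz");c={k:d[k] for k in d}
s=.64
px=[(343,88),(456,88),(344,323),(446,323),(348,200)]
Q=np.array([[-52,129],[44,129],[-52,-77],[44,-77],[-46,37]])/1000
W=np.array([plane(c,u*s,v*s,.008)[:2] for u,v in px])
def fit(Q,W):
    qm,wm=Q.mean(0),W.mean(0);H=(Q-qm).T@(W-wm)
    th=np.arctan2(H[0,1]-H[1,0],H[0,0]+H[1,1]);R=np.array([[np.cos(th),-np.sin(th)],[np.sin(th),np.cos(th)]])
    return th,wm-R@qm,R
th,o,R=fit(Q,W);print("th",th,"o",o,"res mm",((W-(Q@R.T+o))*1000).round(1).tolist())
hsv=cv2.cvtColor(c["image"],cv2.COLOR_BGR2HSV);print("mould hsv",hsv[int(240*s),int(400*s)],"pl",hsv[int(260*s),int(355*s)])
m=((abs(c["image"].astype(int)-c["image"][int(240*s),int(400*s)].astype(int)).max(2)<22)*255).astype(np.uint8)
m=cv2.morphologyEx(m,cv2.MORPH_OPEN,np.ones((3,3)))
n,l,stt,ce=cv2.connectedComponentsWithStats(m);k=l[int(240*s),int(400*s)]
cn=cv2.findContours((l==k).astype(np.uint8),0,2)[0][0][:,0]
P=np.array([plane(c,u,v,.068)[:2] for u,v in cn]);r=cv2.minAreaRect((P*1000).astype(np.float32));print("mould",r,"in rest",(np.array(r[0])/1000-o)@R*1000)
```

```text
th 0.10073318709540308 o [0.56562578 0.01192587] res mm [[2.6, -1.4], [-1.3, -0.2], [-0.1, -0.1], [-0.5, 1.6], [-0.7, 0.0]]
mould hsv [ 30  10 208] pl [ 95  28 164]
mould ((563.6524658203125, 22.78931999206543), (47.4781494140625, 75.07984161376953), 4.282747268676758) in rest [-0.87085537 11.00682022]
```

```bash
python3 st.py 0.5637 0.0228 0.037 1.66
```

```text
t 2.0 p [0.5651 0.0184 0.2883] q [ 0.391  0.432 -0.721  1.559  0.295  1.263 -0.26 ] xaz 1.6857 tz [-0.001 -0.    -1.   ] w 0.995 F [ 0.  -1.6 -0.6] g 0.0
delta tool [ 0.0046 -0.0007  0.2513]
turn tool z 0.02568543492509079
```

Request:
run_rows:
  deltas:
    - [[0,0,0.03,0.5,-0.3,10,1],[0,0,0.03,0.5,-0.3,20,1],[0,0,0.03,0.5,-0.3,30,1],[0,0,0.03,0.5,-0.3,30,1]]

```text
time: 2.4
position: [0.5592, 0.017, 0.1334]
ee_rot: [0.678, 0.735, -0.004, -0.003]
ft_force: [-0.0, -0.4, 0.7]
width: 1.0
grip_force: 0.0
```

```bash
python3 st.py 0.5637 0.0228 0.037 1.66
```

Run:
```python
from h import *
w=cam("wrist");np.savez("w2.npz",**{k:w[k] for k in("image","K","R","t","rvec","tvec")})
cv2.imwrite("pics/w2.png",cv2.resize(w["image"],(800,600),interpolation=cv2.INTER_CUBIC))
```

```text
t 2.4 p [0.5592 0.017  0.1334] q [ 0.337  0.569 -0.645  1.797  0.416  0.928 -0.409] xaz 1.6517 tz [-0.011 -0.002 -1.   ] w 1.0 F [-0.  -0.4  0.7] g 0.0
delta tool [0.0055 0.006  0.0963]
turn tool z -0.00833542848864477
```

View pics/w2.png

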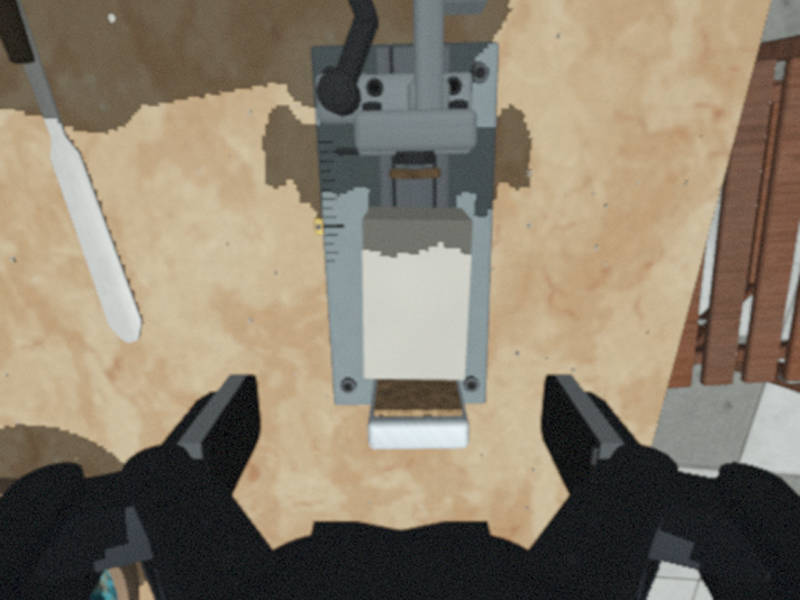

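At this height the plate corners are at (312,46), (498,43), (487,403) and (334,404), the mark is at (334,225), and the mould top has corners (365,209), (471,209), (470,381) and (362,379).

```bash
python3 st.py
```

Run:
```python
from h import *
d=np.load("w2.npz");c={k:d[k] for k in d};s=.64
px=[(312,46),(498,43),(334,404),(487,403),(330,226)]
Q=np.array([[-52,129],[44,129],[-52,-77],[44,-77],[-46,37]])/1000
W=np.array([plane(c,u*s,v*s,.008)[:2] for u,v in px])
qm,wm=Q.mean(0),W.mean(0);H=(Q-qm).T@(W-wm)
th=np.arctan2(H[0,1]-H[1,0],H[0,0]+H[1,1]);R=np.array([[np.cos(th),-np.sin(th)],[np.sin(th),np.cos(th)]]);o=wm-R@qm
print("th",th,"o",o,"res mm",((W-(Q@R.T+o))*1000).round(1).tolist())
m=[(365,209),(471,209),(470,381),(362,379)]
M=np.array([plane(c,u*s,v*s,.068)[:2] for u,v in m]);e=M[0]+M[1]-M[2]-M[3];print("mould c",M.mean(0),"yaw",np.arctan2(-e[0],e[1]),np.linalg.norm(M[0]-M[1]),np.linalg.norm(M[0]-M[3]),"rest",(M.mean(0)-o)@R*1000)
# leg top inner edges
for n,p in {"post":[(358,152),(474,152)],"fixed":[(371,418),(468,420)]}.items():
    print(n,[((plane(c,u*s,v*s,.072)[:2]-o)@R*1000).round(1) for u,v in p])
```

```text
t 2.45 p [0.5615 0.0182 0.137 ] q [ 0.338  0.565 -0.647  1.791  0.414  0.931 -0.408] xaz 1.6522 tz [-0.006 -0.001 -1.   ] w 0.999 F [0.6 1.4 1.5] g 0.0
th 0.10025029964782096 o [0.56560312 0.01230569] res mm [[1.3, -0.6], [-0.7, -1.4], [0.2, 1.5], [0.3, 1.0], [-1.2, -0.4]]
mould c [0.56437894 0.02433449] yaw 0.080144914048121 0.045608075749556755 0.08108519093031763 rest [-0.01416209 12.09092603]
post [array([-23.6,  76.9]), array([23.8, 76. ])]
fixed [array([-22.8, -46.6]), array([ 24. , -48.2])]
```

Converted, 0.1 m is 20, 0.08 m is 16.

Request:
run_rows:
  deltas:
    - [[0,0,0,1.1,-0.5,8,1],[0,0,0,1.1,-0.5,16,1],[0,0,0,1.1,-0.5,20,1],[0,0,0,1.1,-0.5,20,1],[0,0,0,1.1,-0.5,20,1]]

```text
time: 2.95
position: [0.5625, 0.0257, 0.0412]
ee_rot: [0.677, 0.736, 0.001, 0.001]
ft_force: [0.2, 0.7, 0.9]
width: 0.998
grip_force: 0.0
```

```bash
python3 st.py 0.564 0.0235 0.037 1.655
```

```text
t 2.95 p [0.5625 0.0257 0.0412] q [ 0.264  0.681 -0.561  1.89   0.534  0.72  -0.524] xaz 1.6535 tz [ 0.004 -0.    -1.   ] w 0.998 F [0.2 0.7 0.9] g 0.0
delta tool [-0.0024  0.0013  0.0042]
turn tool z -0.0014945799860974773
```

Request:
run_rows:
  deltas:
    - [[0,0,0,-0.4,0.2,0.6,0.3],[0,0,0,-0.4,0.2,0.6,0.3],[0,0,0,-0.4,0.2,0.6,0.3],[0,0,0,-0.4,0.2,0.6,0.3],[0,0,0,-0.4,0.2,0.6,0.3],[0,0,0,-0.4,0.2,0.6,0.3],[0,0,0,-0.4,0.2,0.6,0.3]]

```text
time: 3.65
position: [0.563, 0.024, 0.0371]
ee_rot: [0.677, 0.736, 0.001, 0.001]
ft_force: [1.0, -1.1, 6.7]
width: 0.553
grip_force: 62.1
```

```bash
python3 st.py
```

```text
t 3.65 p [0.563  0.024  0.0371] q [ 0.264  0.687 -0.557  1.891  0.539  0.714 -0.524] xaz 1.6542 tz [ 0.003 -0.    -1.   ] w 0.553 F [ 1.  -1.1  6.7] g 62.1
```

Converted, -0.13 m is -26, -0.11 m is -22.

Request:
run_rows:
  deltas:
    - [[0,0,0,0,0,-6,0.3],[0,0,0,0,0,-14,0.3],[0,0,0,0,0,-22,0.3],[0,0,-0.1,0,0,-26,0.3],[0,0,-0.25,0,0,-26,0.3],[0,0,-0.4,0,0,-26,0.3],[0,0,-0.55,0,0,-26,0.3],[0,0,-0.7,0,0,-26,0.3],[0,0,-0.85,0,0,-26,0.3],[0,0,-1,0,0,-26,0.3]]

```text
time: 4.65
position: [0.5614, 0.024, 0.1658]
ee_rot: [0.238, 0.971, -0.0, -0.0]
ft_force: [0.1, -0.7, -1.9]
width: 0.554
grip_force: 62.7
```

Request:
run_rows:
  deltas:
    - [[0,0,-0.15,0,0,0,0.3],[0,0,-0.3,0,0,0,0.3],[0,0,-0.45,0,0,0,0.3],[0,0,-0.6,0,0,0,0.3],[0,0,-0.75,0,0,0,0.3],[0,0,-0.9,0,0,0,0.3],[0,0,-1.05,0,0,0,0.3],[0,0,-1.05,0,0,0,0.3]]

```text
time: 5.45
position: [0.5614, 0.0238, 0.1654]
ee_rot: [-0.279, 0.96, 0.0, -0.0]
ft_force: [-0.1, 0.5, -2.6]
width: 0.552
grip_force: 62.6
```

```bash
python3 st.py 0.564 0.02 0.17 -1.477
```

```text
t 5.45 p [0.5614 0.0238 0.1654] q [ 0.611  0.734 -1.229  1.757  0.741  1.205  1.306] xaz -2.5766 tz [-0.001  0.    -1.   ] w 0.552 F [-0.1  0.5 -2.6] g 62.6
delta tool [-0.0001 -0.0046 -0.0047]
turn tool z -1.0995565228745978
```

Request:
run_rows:
  deltas:
    - [[0,0,-0.15,0,-0.8,0,0.3],[0,0,-0.3,0,-0.8,0,0.3],[0,0,-0.45,0,-0.8,0,0.3],[0,0,-0.6,0,-0.8,0,0.3],[0,0,-0.75,0,-0.8,0,0.3],[0,0,-0.9,0,-0.8,0,0.3],[0,0,-1.05,0,-0.8,0,0.3],[0,0,-1.1,0,-0.8,0,0.3],[0,0,-1.1,0,-0.8,0,0.3]]

```text
time: 6.35
position: [0.5637, 0.0207, 0.1656]
ee_rot: [0.738, -0.675, 0.0, 0.0]
ft_force: [-1.1, 0.6, -1.9]
width: 0.553
grip_force: 62.6
```

```bash
python3 st.py 0.5647 0.021 0.0375 -1.474
```

Run:
```python
from h import *
w=cam("wrist");np.savez("w3.npz",**{k:w[k] for k in("image","K","R","t","rvec","tvec")})
cv2.imwrite("pics/w3.png",cv2.resize(w["image"],(800,600),interpolation=cv2.INTER_CUBIC))
```

```text
t 6.35 p [0.5637 0.0207 0.1656] q [ 0.657  0.828 -1.389  1.751  0.847  1.316  2.304] xaz -1.4818 tz [-0. -0. -1.] w 0.553 F [-1.1  0.6 -1.9] g 62.6
delta tool [-0.0003 -0.0011  0.1281]
turn tool z -0.007803150618323151
```

View pics/w3.png

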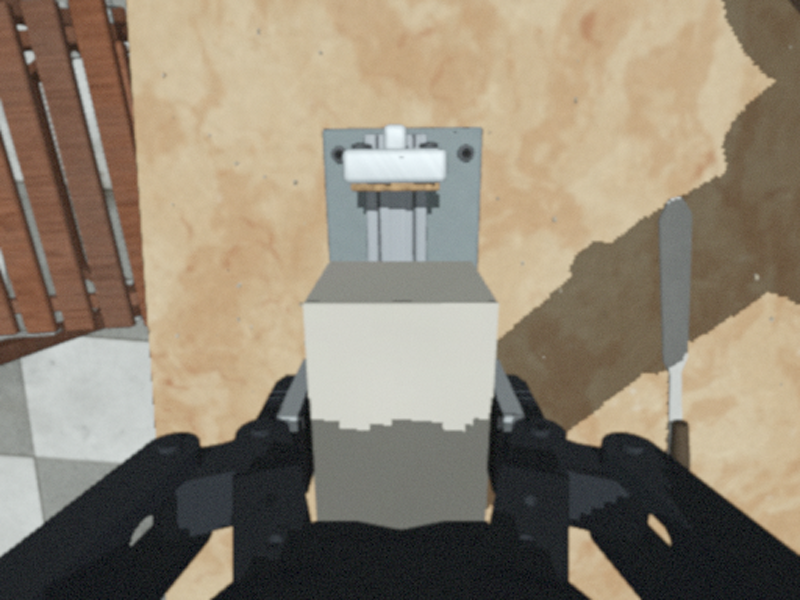

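Run:
```python
from h import *
d=np.load("w3.npz");c={k:d[k] for k in d};s=.64
f=lambda u,v,z:plane(c,u*s,v*s,z)[:2]
A,B=f(323,129,.008),f(482,128,.008);e=A-B;print(A,B,np.linalg.norm(e),"yaw",np.arctan2(e[1],e[0]))
A2,B2=f(330,261,.008),f(478,261,.008)
for p,q in((A2,A),(B2,B)): e=p-q;print("edge yaw",np.arctan2(-e[0],e[1]))
A,B=f(345,151,.072),f(445,151,.072);e=A-B;print("fixed leg yaw",np.arctan2(e[1],e[0]),(A+B)/2)
th=.097;R=np.array([[np.cos(th),-np.sin(th)],[np.sin(th),np.cos(th)]]);o=np.array([.5656,.0121])
print(((A+B)/2-o)@R, (f(402.5,128.5,.008)-o)@R)
```

```text
[ 0.61525752 -0.05924299] [ 0.52137121 -0.06819498] 0.09431213119523957 yaw 0.09506189144383763
edge yaw 0.09881595495175305
edge yaw 0.10653912600796922
fixed leg yaw 0.08905799865417467 [ 0.57110812 -0.0510488 ]
[-0.00063361 -0.0633854 ] [-0.00464674 -0.07572544]
```

Request:
run_rows:
  deltas:
    - [[0,0,-0.008,0,-0.2,8,0.3],[0,0,-0.008,0,-0.2,16,0.3],[0,0,-0.008,0,-0.2,22,0.3],[0,0,-0.008,0,-0.2,24,0.3],[0,0,-0.008,0,-0.2,25,0.3],[0,0,-0.008,0,-0.2,25,0.3]]

```text
time: 7.0
position: [0.5653, 0.0213, 0.0413]
ee_rot: [0.741, -0.671, 0.0, -0.0]
ft_force: [0.0, 0.4, -1.0]
width: 0.55
grip_force: 62.6
```

```bash
python3 st.py 0.5647 0.021 0.0375 -1.474
```

```text
t 7.0 p [0.5653 0.0213 0.0413] q [ 0.599  0.967 -1.26   1.876  1.035  1.147  2.178] xaz -1.4717 tz [ 0.001  0.    -1.   ] w 0.55 F [ 0.   0.4 -1. ] g 62.6
delta tool [0.0002 0.0006 0.0038]
turn tool z 0.0023234852158535713
```

Request:
run_rows:
  deltas:
    - [[0,0,0,0,0,0.8,0.3],[0,0,0,0,0,0.8,0.3],[0,0,0,0,0,0.8,0.8],[0,0,0,0,0,0.8,0.8],[0,0,0,0,0,0.8,0.8],[0,0,0,0,0,0.8,0.8],[0,0,0,0,0,-6,0.8],[0,0,0,0,0,-16,0.8],[0,0,0,0,0,-26,0.8],[0,0,0,-6,0,-32,0.8]]

```text
time: 8.0
position: [0.5632, 0.0482, 0.2035]
ee_rot: [0.74, -0.673, 0.001, -0.001]
ft_force: [0.4, 0.2, -0.0]
width: 0.801
grip_force: 0.0
```

```bash
python3 st.py
```

```text
t 8.0 p [0.5632 0.0482 0.2035] q [ 0.611  0.761 -1.37   1.699  0.769  1.339  2.332] xaz -1.4764 tz [ 0.002 -0.    -1.   ] w 0.801 F [ 0.4  0.2 -0. ] g 0.0
```

Request:
run_rows:
  deltas:
    - [[0,0,0,10,0,-2,0.8],[0,0,0,16,0,-2,0.8],[0,0,0,16,0,-2,0.8],[0,0,0,16,0,-2,0.8]]

```text
time: 8.4
position: [0.5697, -0.0294, 0.2104]
ee_rot: [0.741, -0.671, -0.0, 0.0]
ft_force: [0.4, 0.5, 0.2]
width: 0.802
grip_force: 0.0
```

Run:
```python
from h import *
w=cam("wrist");np.savez("w4.npz",**{k:w[k] for k in("image","K","R","t","rvec","tvec")})
cv2.imwrite("pics/w4.png",cv2.resize(w["image"],(800,600),interpolation=cv2.INTER_CUBIC))
```

```bash
python3 st.py
```

```text
t 8.45 p [ 0.5696 -0.0284  0.2105] q [ 0.742  0.763 -1.375  1.673  0.765  1.362  2.484] xaz -1.4703 tz [-0.     0.001 -1.   ] w 0.8 F [-1.1 -0.1  0.4] g 0.0
```

View pics/w4.png

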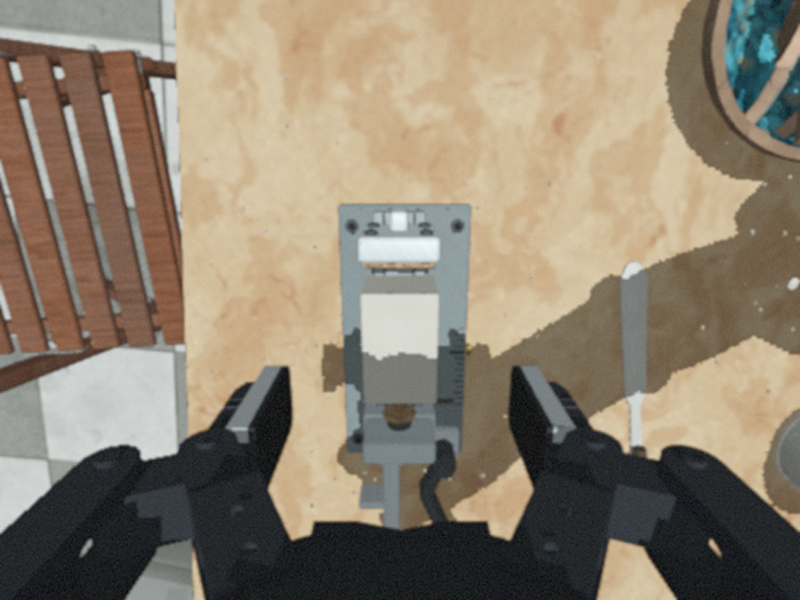

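The mould sits squarely on the rail at (361..438, 292..403). The grip bar is at (391,490), its lug at (372,495), and the open lever at (430,495).

Run:
```python
from h import *
d=np.load("w4.npz");c={k:d[k] for k in d};s=.64
th=.097;R=np.array([[np.cos(th),-np.sin(th)],[np.sin(th),np.cos(th)]]);o=np.array([.5656,.0121])
f=lambda u,v,z:((plane(c,u*s,v*s,z)[:2]-o)@R*1000).round(1)
print("mould",[f(*p,.068) for p in((361,292),(438,292),(438,403),(361,402))])
print("lug outer",f(372,508,.062),"bar",f(384,490,.062),f(398,490,.062),"blade",f(422,490,.062),f(434,490,.062),"plate",f(339,205,.008),f(471,205,.008))
a=cam("scene");cv2.imwrite("pics/s2.png",cv2.resize(a["image"][175:255,180:275],None,fx=6,fy=6,interpolation=cv2.INTER_CUBIC))
P=lambda x,y:np.r_[R@[x/1e3,y/1e3]+o,.15]
for q in((-16,158),): print("grip target world",P(*q))
```

```bash
python3 st.py 0.5344 0.1678 0.15 -1.474
```

```text
mould [array([ 22.9, -29.3]), array([-24.9, -29.4]), array([-26.8,  48. ]), array([24.5, 47.3])]
lug outer [ 18.9 138. ] bar [ 10.  122.2] [ -0.2 122.2] blade [-17.5 122.2] [-26.2 122.2] plate [ 42.1 -75.9] [-51.9 -76.1]
grip target world [0.53437324 0.1678077  0.15      ]
t 8.5 p [ 0.5695 -0.0279  0.2106] q [ 0.741  0.763 -1.376  1.673  0.765  1.362  2.484] xaz -1.4692 tz [-0.     0.001 -1.   ] w 0.802 F [-0.5 -0.2 -0.4] g 0.0
delta tool [-0.1982  0.0151  0.0608]
turn tool z 0.00479026148929429
```

View pics/s2.png

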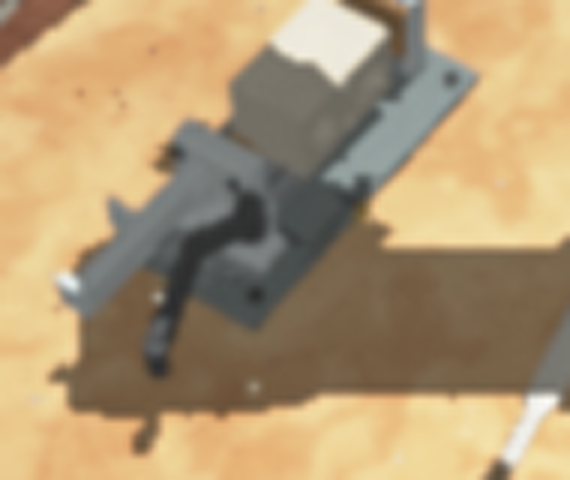

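Converted, -0.15 m is -30, -0.198 m is -39.6.

Request:
run_rows:
  deltas:
    - [[0,0,0,-10,0.8,0,1],[0,0,0,-20,1.6,0,1],[0,0,0,-30,2.4,4,1],[0,0,0,-38,3,10,1],[0,0,0.005,-39.6,3,18,1],[0,0,0.005,-39.6,3,22,1],[0,0,0.005,-39.6,3,22,1]]

```text
time: 9.2
position: [0.5329, 0.1674, 0.098]
ee_rot: [0.741, -0.671, -0.001, 0.002]
ft_force: [-0.8, -0.2, 0.5]
width: 1.001
grip_force: 0.0
```

```bash
python3 st.py 0.5344 0.1678 0.037 -1.474
```

```text
t 9.2 p [0.5329 0.1674 0.098 ] q [ 0.334  0.833 -1.218  1.84   0.871  1.135  2.035] xaz -1.4716 tz [-0.004 -0.001 -1.   ] w 1.001 F [-0.8 -0.2  0.5] g 0.0
delta tool [-0.0003 -0.0018  0.061 ]
turn tool z 0.0023994444935637738
```

Converted, 0.03 m is 6, 0.067 m is 13.4.

Request:
run_rows:
  deltas:
    - [[0,0,0.002,0,-0.4,6,1],[0,0,0.002,0,-0.4,12,1],[0,0,0.002,0,-0.4,13.4,1],[0,0,0.002,0,-0.4,13.4,1],[0,0,0.002,0,-0.4,13.4,1]]

```text
time: 9.7
position: [0.5377, 0.1677, 0.0353]
ee_rot: [0.739, -0.673, 0.0, -0.001]
ft_force: [-0.4, -0.0, 0.3]
width: 0.994
grip_force: 0.0
```

```bash
python3 st.py 0.5344 0.1678 0.031 -1.474
```

Run:
```python
from h import *
a=cam("scene");b=cam("wrist")
A=cv2.resize(a["image"][165:255,170:270],(440,396),interpolation=cv2.INTER_CUBIC);B=cv2.resize(b["image"][150:384,120:400],(360,300));B=cv2.copyMakeBorder(B,0,96,0,0,0)
cv2.imwrite("pics/s3.png",np.hstack([A,B]))
```

```text
t 9.7 p [0.5377 0.1677 0.0353] q [ 0.297  0.907 -1.143  1.888  0.979  1.042  1.956] xaz -1.4774 tz [ 0.002  0.001 -1.   ] w 0.994 F [-0.4 -0.   0.3] g 0.0
delta tool [-0.0004  0.0033  0.0043]
turn tool z -0.0034215332827531864
```

View pics/s3.png

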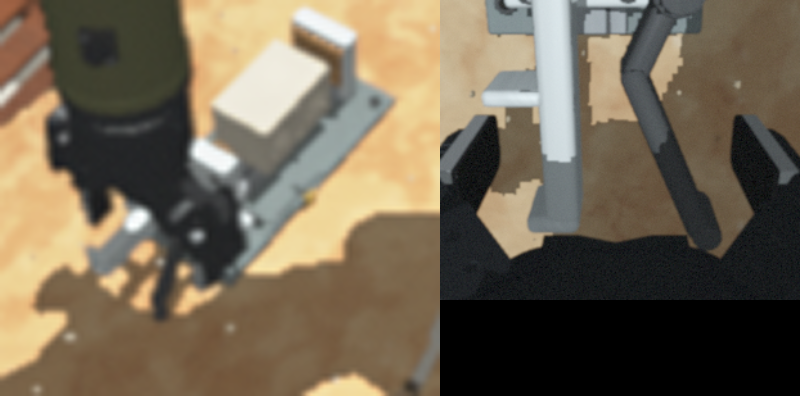

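Request:
run_rows:
  deltas:
    - [[0,0,0,0,0.4,0.8,0.9],[0,0,0,0,0.4,0.8,0.8],[0,0,0,0,0.4,0.8,0.72],[0,0,0,0,0.4,0.8,0.72],[0,0,0,0,0.4,0.8,0.72],[0,0,0,0,0.4,0.8,0.72]]

```text
time: 10.4
position: [0.5351, 0.1668, 0.0296]
ee_rot: [0.739, -0.673, -0.0, -0.0]
ft_force: [0.3, -0.0, 0.3]
width: 0.719
grip_force: 0.0
```

```bash
python3 st.py 0.5354 0.1678 0.031 -1.474;python3 st.py
```

```text
t 10.4 p [0.5351 0.1668 0.0296] q [ 0.295  0.912 -1.136  1.898  0.988  1.033  1.947] xaz -1.4774 tz [-0.  0. -1.] w 0.719 F [ 0.3 -0.   0.3] g 0.0
delta tool [-0.001  -0.0004 -0.0014]
turn tool z -0.0034155905843435974
t 10.4 p [0.5351 0.1668 0.0296] q [ 0.295  0.912 -1.136  1.898  0.988  1.033  1.947] xaz -1.4774 tz [-0.  0. -1.] w 0.719 F [ 0.3 -0.   0.3] g 0.0
```

Converted, 0.037 m is 7.4, 0.034 m is 6.8.

Request:
run_rows:
  deltas:
    - [[0,0,0.003,1.2,0,0,0.72],[0,0,0.003,2,0,0,0.72],[0,0,0.003,3.2,0,0,0.72],[0,0,0.003,4.4,0,0,0.72],[0,0,0.003,5.6,0,0,0.72],[0,0,0.003,6.8,0,0,0.72],[0,0,0.003,7.4,0,0,0.72],[0,0,0.003,7.4,0,0,0.72],[0,0,0.003,7.4,0,0,0.72]]

```text
time: 11.3
position: [0.5388, 0.1295, 0.0297]
ee_rot: [0.738, -0.675, 0.0, -0.0]
ft_force: [0.7, 2.9, 0.2]
width: 0.721
grip_force: 1.6
```

Create m.py:
```python
from h import *
th=.097;R=np.array([[np.cos(th),-np.sin(th)],[np.sin(th),np.cos(th)]]);o=np.array([.5656,.0121])
s=bot.observe();print("rest xy",((s["position"][:2]-o)@R*1000).round(1),"F rest",(s["ft_force"][:2]@R).round(1),"Fz",round(float(s["ft_force"][2]),1))
```

```bash
python3 st.py;python3 m.py
```

Run:
```python
from h import *
b=cam("wrist");np.savez("w5.npz",**{k:b[k] for k in("image","K","R","t","rvec","tvec")})
cv2.imwrite("pics/w5.png",cv2.resize(b["image"],(800,600),interpolation=cv2.INTER_CUBIC))
```

```text
t 11.3 p [0.5388 0.1295 0.0297] q [ 0.366  0.908 -1.142  1.915  0.993  1.028  1.997] xaz -1.4808 tz [ 0.  0. -1.] w 0.721 F [0.7 2.9 0.2] g 1.6
rest xy [-15.4 119.5] F rest [0.9 2.8] Fz 0.2
```

View pics/w5.png

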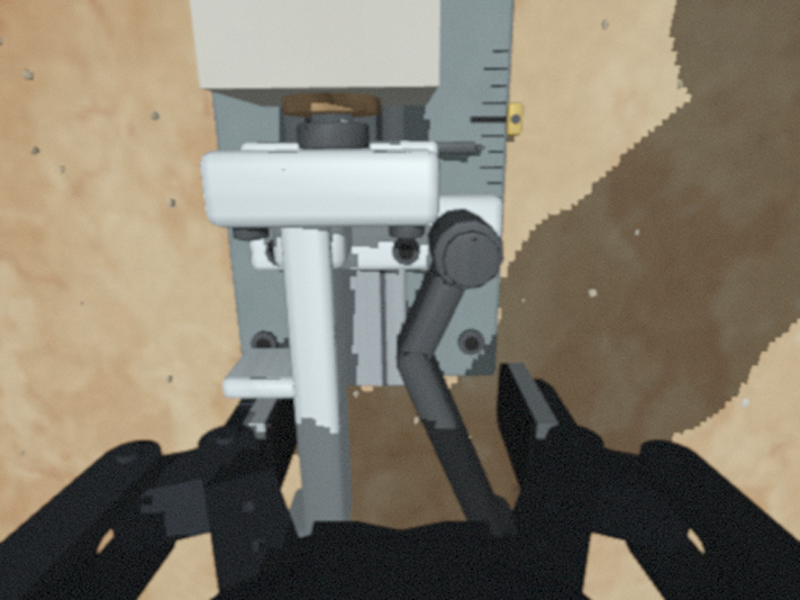

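Clear view: the pointer tip is at (478,150), the mark line at (488,119) beside the brass tag at (515,119), and the left finger bears on the lug at (260,388).

Run:
```python
from h import *
d=np.load("w5.npz");c={k:d[k] for k in d};s=.64
th=.097;R=np.array([[np.cos(th),-np.sin(th)],[np.sin(th),np.cos(th)]]);o=np.array([.5656,.0121])
f=lambda u,v,z:((plane(c,u*s,v*s,z)[:2]-o)@R*1000).round(1)
print("pointer",f(478,150,.010),"mark",f(488,119,.008),"lug outer",f(258,393,.05),f(258,397,.05),"ticks",[f(496,v,.008) for v in(51,69,86,103,135,151,167,183)])
```

```bash
python3 m.py
```

```text
pointer [-42.4  46.8] mark [-45.6  37.2] lug outer [ 23.8 112.4] [ 23.9 113.7] ticks [array([-47.2,  17.3]), array([-47.4,  22.4]), array([-47.7,  27.3]), array([-47.9,  32.4]), array([-48.4,  42.1]), array([-48.7,  47.1]), array([-48.9,  52.2]), array([-49.2,  57.4])]
rest xy [-15.4 119.5] F rest [-0.   1.8] Fz 0.6
```

Units first: shifts go in units of 5 mm. So 0.009 m is 1.8, 0.01 m is 2.

Request:
run_rows:
  deltas:
    - [[0,0,0.006,0.6,0,0,0.72],[0,0,0.006,1.2,0,0,0.72],[0,0,0.006,1.8,0,0,0.72],[0,0,0.006,2,0,0,0.72],[0,0,0.006,2,0,0,0.72],[0,0,0.006,2,0,0,0.72],[0,0,0.006,2,0,0,0.72]]

```text
time: 12.05
position: [0.5396, 0.1216, 0.0297]
ee_rot: [0.737, -0.676, -0.001, -0.001]
ft_force: [0.7, 8.2, -1.4]
width: 0.722
grip_force: 3.9
```

Create pt.py:
```python
from h import *
import sys
th=.097;R=np.array([[np.cos(th),-np.sin(th)],[np.sin(th),np.cos(th)]]);o=np.array([.5656,.0121])
c=cam("wrist")
# pointer vs mark: strips in rest frame at front ledge, rectified (x -49..-37, y 20..60 at z 9), 0.2 mm/px
X=np.linspace(-49,-37,61);Y=np.linspace(20,60,201)
G=np.array([np.r_[R@[x/1e3,y/1e3]+o,.009] for y in Y for x in X]);p=proj(c,G).reshape(201,61,2).astype(np.float32)
im=cv2.cvtColor(cv2.remap(c["image"],p[...,0],p[...,1],cv2.INTER_CUBIC),cv2.COLOR_BGR2GRAY)
col=lambda a,b:im[:,(X>=a)&(X<=b)].mean(1)
np.set_printoptions(linewidth=250)
print("y     ",Y[50:160:4].round(0).astype(int));print("x-45  ",col(-45.5,-43.5)[50:160:4].astype(int));print("x-39  ",col(-41,-38)[50:160:4].astype(int))
```

```bash
python3 st.py; python3 m.py; python3 pt.py
```

```text
t 12.05 p [0.5396 0.1216 0.0297] q [ 0.384  0.908 -1.144  1.919  0.993  1.025  2.007] xaz -1.485 tz [ 0.001  0.003 -1.   ] w 0.722 F [ 0.7  8.2 -1.4] g 3.9
rest xy [-15.3 111.5] F rest [1.5 8.1] Fz -1.4
y      [30 31 32 32 33 34 35 36 36 37 38 39 40 40 41 42 43 44 44 45 46 47 48 48 49 50 51 52]
x-45   [143 146 121 104 142 144 146 139  86  63  96 118 133 135 146  99 128 148 146 147 147 144 145 147 145 146 147 118]
x-39   [144 145 146 145 146 146 147 137 106 104  95  82  66  91 103 122 144 147 146 146 146 146 146 147 146 146 146 145]
```

Request:
run_rows:
  deltas:
    - [[0,0,0,0.2,0,0,0.72],[0,0,0,0.4,0,0,0.72],[0,0,0,0.4,0,0,0.72],[0,0,0,0.4,0,0,0.72],[0,0,0,0.4,-0.2,0,0.66],[0,0,0,0.4,-0.2,0,0.62],[0,0,0,0.4,-0.2,0,0.62]]

```text
time: 12.8
position: [0.5418, 0.1205, 0.0306]
ee_rot: [0.737, -0.676, -0.0, -0.003]
ft_force: [3.5, 8.9, 1.1]
width: 0.623
grip_force: 4.2
```

```bash
python3 st.py; python3 m.py; python3 pt.py
```

```text
t 12.8 p [0.5418 0.1205 0.0306] q [ 0.387  0.908 -1.145  1.916  0.993  1.025  2.011] xaz -1.4849 tz [ 0.003  0.004 -1.   ] w 0.623 F [3.5 8.9 1.1] g 4.2
rest xy [-13.2 110.2] F rest [4.3 8.6] Fz 1.1
y      [30 31 32 32 33 34 35 36 36 37 38 39 40 40 41 42 43 44 44 45 46 47 48 48 49 50 51 52]
x-45   [143 145 122 100 143 145 146 137  93  54  83 142 146 147 139  96 140 147 146 147 147 145 144 147 147 145 143 158]
x-39   [145 145 144 147 146 146 110 107  98  87  75  93 100 134 146 146 146 147 146 146 146 147 147 147 145 146 146 157]
```

Converted, -0.006 m is -1.2, -0.005 m is -1.

Request:
run_rows:
  deltas:
    - [[0,0,0,0,-0.4,0,0.6],[0,0,0,0,-0.6,0,0.56],[0,0,0,0,-1,0,0.52],[0,0,0,0,-1.2,0,0.49],[0,0,0,0,-1.2,0,0.49]]

```text
time: 13.35
position: [0.547, 0.1213, 0.0312]
ee_rot: [0.737, -0.676, -0.001, -0.002]
ft_force: [-1.0, 8.1, 8.6]
width: 0.493
grip_force: 6.8
```

```bash
python3 st.py; python3 m.py
```

```text
t 13.35 p [0.547  0.1213 0.0312] q [ 0.385  0.912 -1.145  1.9    0.99   1.034  2.022] xaz -1.4842 tz [ 0.002  0.004 -1.   ] w 0.493 F [-1.   8.1  8.6] g 6.8
rest xy [ -8.  110.5] F rest [-0.2  8.2] Fz 8.6
```

Converted, 0.002 m is 0.4, -0.005 m is -1.

Request:
run_rows:
  deltas:
    - [[0,0,0,0.1,-0.2,0,0.46],[0,0,0,0.2,-0.6,0,0.43],[0,0,0,0.3,-0.8,0,0.4],[0,0,0,0.4,-1,0,0.38],[0,0,0,0.4,-1,0,0.38]]

```text
time: 13.85
position: [0.5517, 0.1214, 0.0319]
ee_rot: [0.738, -0.675, -0.001, -0.003]
ft_force: [-5.5, 10.3, 14.3]
width: 0.376
grip_force: 11.4
```

```bash
python3 st.py; python3 m.py; python3 pt.py
```

```text
t 13.85 p [0.5517 0.1214 0.0319] q [ 0.386  0.916 -1.146  1.888  0.988  1.04   2.034] xaz -1.4824 tz [ 0.002  0.006 -1.   ] w 0.376 F [-5.5 10.3 14.3] g 11.4
rest xy [ -3.3 110.1] F rest [-4.5 10.8] Fz 14.3
y      [30 31 32 32 33 34 35 36 36 37 38 39 40 40 41 42 43 44 44 45 46 47 48 48 49 50 51 52]
x-45   [144 145 121 101 143 143 145 141  97  62  97 143 145 147 140  94 136 148 147 147 146 146 145 146 146 146 144 152]
x-39   [144 145 145 144 146 146 110 101  98  90  74  92 103 137 147 147 146 146 147 146 146 145 147 147 146 147 143 149]
```

Request:
run_rows:
  deltas:
    - [[0,0,0,0.1,-0.2,-0.2,0.36],[0,0,0,0.2,-0.3,-0.2,0.34],[0,0,0,0.3,-0.4,-0.2,0.32],[0,0,0,0.3,-0.4,-0.2,0.3],[0,0,0,0.3,-0.4,-0.2,0.3]]

```text
time: 14.4
position: [0.5548, 0.1217, 0.0326]
ee_rot: [0.738, -0.675, -0.002, -0.005]
ft_force: [1.0, 15.3, 4.1]
width: 0.307
grip_force: 20.0
```

```bash
python3 st.py; python3 m.py; python3 pt.py
```

```text
t 14.4 p [0.5548 0.1217 0.0326] q [ 0.387  0.918 -1.147  1.881  0.987  1.041  2.041] xaz -1.4815 tz [ 0.004  0.01  -1.   ] w 0.307 F [ 1.  15.3  4.1] g 20.0
rest xy [-1.000e-01  1.101e+02] F rest [ 2.4 15.2] Fz 4.1
y      [30 31 32 32 33 34 35 36 36 37 38 39 40 40 41 42 43 44 44 45 46 47 48 48 49 50 51 52]
x-45   [143 144 127  99 142 146 144 142  98  62 103 145 144 147 143  96 134 148 146 147 147 145 145 147 147 146 145 149]
x-39   [144 145 145 146 146 146 114  99  98  89  78  92 105 143 147 146 148 147 147 145 146 146 146 146 146 146 144 147]
```

Still at the mark. Now I'll squeeze fully.

Converted, 0.001 m is 0.2, 0.0005 m is 0.1.

Request:
run_rows:
  deltas:
    - [[0,0,0,0.1,0.1,0,0.26],[0,0,0,0.2,0.1,0,0.2],[0,0,0,0.2,0.1,0,0.1],[0,0,0,0.2,0.1,0,0],[0,0,0,0.2,0.1,0,0],[0,0,0,0.2,0.1,0,0],[0,0,0,0.2,0.1,0,0],[0,0,0,0.2,0.1,0,0]]

```text
time: 15.25
position: [0.5552, 0.1217, 0.0328]
ee_rot: [0.738, -0.674, -0.002, -0.006]
ft_force: [4.3, 18.2, 2.6]
width: 0.285
grip_force: 61.7
```

```bash
python3 st.py; python3 m.py; python3 pt.py
```

Run:
```python
from h import *
b=cam("wrist");cv2.imwrite("pics/w6.png",cv2.resize(b["image"],(800,600),interpolation=cv2.INTER_CUBIC))
```

```text
t 15.25 p [0.5552 0.1217 0.0328] q [ 0.389  0.918 -1.148  1.882  0.988  1.038  2.043] xaz -1.4804 tz [ 0.006  0.012 -1.   ] w 0.285 F [ 4.3 18.2  2.6] g 61.7
rest xy [  0.3 110.1] F rest [ 6.  17.7] Fz 2.6
y      [30 31 32 32 33 34 35 36 36 37 38 39 40 40 41 42 43 44 44 45 46 47 48 48 49 50 51 52]
x-45   [144 146 125  98 142 146 145 141  99  67  93 142 146 147 144  98 137 148 148 147 148 146 145 148 148 147 146 146]
x-39   [145 145 145 146 147 148 122 102  99  91  77  95 106 145 148 148 148 148 149 151 148 148 149 148 148 148 147 148]
```

View pics/w6.png

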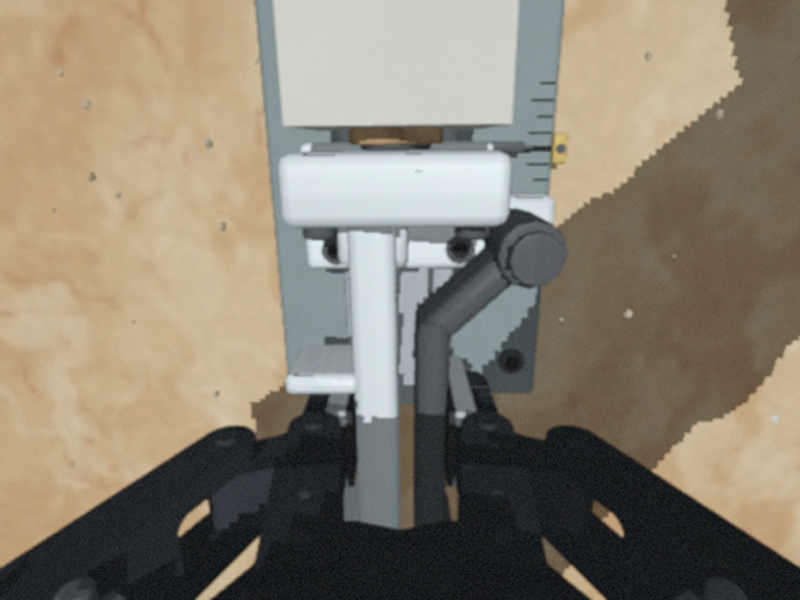

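The view shows the blade at (430,420), parallel to the bar, with the pointer tip at (520,148) on the mark line at (540,149). I'll check the mould's near edge, then hand in.

Run:
```python
from h import *
c=cam("wrist");s=.64
th=.097;R=np.array([[np.cos(th),-np.sin(th)],[np.sin(th),np.cos(th)]]);o=np.array([.5656,.0121])
f=lambda u,v,z:((plane(c,u*s,v*s,z)[:2]-o)@R*1000).round(1)
print("mould edge",f(283,127,.068),f(515,123,.068),"pointer",f(520,148,.01),"mark",f(545,149,.008))
```

```bash
python3 m.py
```

```text
mould edge [23.  31.7] [-25.8  31.2] pointer [-40.7  37.1] mark [-49.5  37.5]
rest xy [  0.3 110.1] F rest [ 5.2 18.8] Fz 1.9
```

The mould's near edge is at y = 31.5, so its centre is about -6.5, against the fixed pad. Everything is in place.

```bash
python3 -c "
from plant import bot
print(bot.close_job())"
```

```text
the job is handed in; nothing more can be done
None
```

I handed the job in at about 15 s with the mould half turned seam face to the front and seated against the fixed pad, the leg at the length mark, and the lever squeezed shut in the fingers; `bot.close_job()` returned no verdict, so the result is based on my own measurements.

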